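Free the seized latch of the vial case

ROBOT

A 7-joint arm with a two-finger parallel gripper is mounted at the origin on the work surface. World frame = base frame: x ahead of the robot, y to its left, z up, the work surface at z = 0. Lengths are in mm, angles in degrees, forces in N, time in s.
With the tool pointing down it reaches from about 425 to 975 mm from the base axis. Payload 16.7 kg.
Tool frame: the origin (TCP) lies midway between the tips of the shut fingers; the grasp point (between the pads) lies 19 mm behind it; z points along the fingers, x is the direction in which the jaws open and shut, and the axes are right-handed (so a half turn about z gives the same grasp; the last joint's range is limited). The gripper opens to 85 mm and grips with 20 to 120 N. Pads are 22 mm wide; open, the fingers measure 114 mm over their backs; the gripper's body (76 mm by 85 mm) begins 54 mm behind the grasp point. The pads swing forward as they close: fully open they stand 13 mm farther back than shut.
Start: joints at [65.747, 24.414, 4.234, 92.017, -1.954, 63.644, -3.845], TCP at [182.484, -649.826, 201.002] pointing down, gripper open.
Joint ranges: [-163.25, 163.25], [-28.42, 122.38], [-70.27, 78.77], [12.13, 141.07], [-58.53, 238.53], [9.26, 117.41], [-156.51, 156.51]. Speed limits (degrees/s): [108.29, 108.29, 136.94, 136.94, 172.46, 172.46, 172.46].

INTERFACE

Orientations are given as a 3x3 rotation matrix whose columns are the frame's x, y, z axes.
In Python, from plant import env gives the robot as it stands.
- The arm moves only by the tool step_arm, never from a script. Its argument "moves" is a list of rows, each a list of 5 numbers: the opening, from 0 (shut) to 1 (fully open), then the shift along the tool's x, y, z in units of 25 mm (1.0 is 25 mm), then the turn about the tool's z in units of 8 degrees (1.0 is 8 degrees). A call has 1 to 5 rows; each row shifts and turns the pose as measured when the row begins, along the tool's axes as they then stand; what a row does not reach is not made up. A row lasts 1/8 s, in which the tool goes at most 62.5 mm and 10.7 degrees, less where a joint would pass 70% of its speed; a pose out of reach is approached as far as the arm can. A call is refused whole if a number of a shift passes 1 or a number of a turn 1, either way. A call with a gripper value outside its range is refused whole. The fingers move at their own pace and stop on an object; "newtons" is the grip in N (left out, the last holds). Time passes only in rows, so rows that do not move let the fingers close. It gives the time, the measured TCP pose, the force and the opening at its end, in the units of the state.
- env.sense(): the state, without advancing time (a new reading comes with each control period).
- env.camera(name): name is "scene" or "top" or "wrist"; returns (picture, depth): 420x560x3 uint8, red, green, blue; 420x560 float32, mm along the optical axis (not along the pixel's ray), 0 where there is no reading.
- env.get_calibration(name): a dict with "mtx" (3x3 intrinsics, pixels), "world_from_camera" (4x4, takes a point from camera to world coordinates); the wrist camera has in their place "hand_eye" (4x4, takes a point from camera to tool coordinates, whose origin is the TCP and whose axes are the tool frame's). Camera axes: x right, y up, looking along -z (the intrinsics and any distortion apply to the point x, -y, -z); pixel columns grow to the right and rows downward; lengths in mm; the calibration is good to about 2 mm. The wrist camera is an equidistant fisheye: a pixel r from the principal point sees the ray r / f radians off the axis. A picture is of the moment at which its call begins: read the wrist's pose just before it. get_calibration takes no time and is no camera call.
- env.close_job(): hands the job in, once; it reports no verdict.
The state is a dict: "time": time; "joint_positions": joint angles; "qvel": joint speeds; "joint_torque": joint torques, N m; "eef_pos": TCP position; "orientation": TCP orientation; "contact_force": force on the tool from outside, world axes, zero at the start; "wrist_torque": the same for the moment, N m; "width": finger opening in mm.
Only numpy, scipy, OpenCV 4.12 (cv2) and the standard library are available. Lean on these libraries where they do the work, as an engineer would, in place of code of your own. Each camera call takes 0.05 s, during which the arm holds its last target. There are 200 camera calls.

TASK

The blue wing knob that latches the grey vial case is seized by dried salts: rock it gently back and forth between the points where it binds, never forcing it past them, until it breaks free. Then turn it counter-clockwise, seen from above, as far as it goes, and after that slide the blue lid fully open. Leave the bottle, the flask and the mortar where they stand, and take the hand away at the end.

Things in the scene. Friction and masses are not known exactly. Their poses are not given: they have to be found in the camera images.
- case: grey case fixed to the bench, 130 (its x) by 240 (its y) by 69 mm high; origin at the centre of its underside, z up. Its -y half holds vials under the blue lid, its +y half is closed. A brass latch housing, 58 mm across, 70 mm high, stands on its -x side, axis at x = -90, y = +12 mm in the case frame
- wing_grip (a point): grip point of the blue wing knob above the brass housing, on its upright turning axis, 124 mm above the bench. The wing is an upright flat bar 48 mm long (this point's x), 14 mm thick (its y), from 102 to 138 mm above the bench; pinch it across the 14 mm, fingertips not below 100 mm. z up
- latch (a joint): spindle under the wing, rad, counter-clockwise from above; near 0 at start, its 44 mm steel arm pointing at the lid. Seized, it swings only 0.44 between two hard binding points, each 0.07 to 0.37 from the start. Holding it within 0.03 of one for 0.15 s, then of the other, crumbles crust; after several reversals it turns freely from -0.45 to 1.05. Friction 0.06 N m. Past 0.9 it clears the lid
- wing (a joint): twist of the wing against its spindle, rad, same sense, 0 relaxed: a springy bush of 1.2 N m per rad joins them, so wing angle = latch + this. It tells the torque: about 0.05 overcomes the friction, and against a binding point it grows with all further turning. 0.13 (0.16 N m) is a firm push; over 0.25 (0.30 N m) either way ruins the bush
- lid_tab (a point): middle of the black upright tab on the blue sliding lid, 50 mm (along this point's x) by 14 mm (along its y) and 28 mm high, its top 96 mm and the lid's upper face 68 mm above the bench; it stands 100 mm from the wing towards the case's +x. z up
- lid (a joint): how far the lid has slid open, m, along the case's +y: 0 shut, 0.08 fully open. Sliding friction about 2 N. The steel catch on the lid meets the blocking arm after some 10 to 40 mm while the latch is not open
- reagent: small amber bottle with a red cap, 48 mm across, 100 mm high, loose on the bench on the case's +x side; origin at the centre of its underside
- flask: corked conical glass flask, 68 mm across at the foot, 106 mm high, loose on the bench on the case's +x side; origin at the centre of its underside
- mortar: white mortar bowl, 90 mm across, 55 mm high, loose on the bench off the case's +y end; origin at the centre of its underside

How it is judged (in metres and radians):
On the way:
1. the latch has broken free and is turned counter-clockwise past 0.9 rad, the lid not yet drawn open (value of joint latch above 0.9 rad and value of joint lid below 0.045 m), for 0.2 s.
At the end, for the whole second after the job is handed in: the latch stays turned open (past 0.9 rad) and the lid is slid open by more than 68 of its 80 mm and at rest (value of joint latch above 0.9 rad and value of joint lid above 0.068 m and velocity of joint lid below 0.01 m/s); the robot touches nothing.
It fails at once if the wing is forced: twisted more than 0.25 rad (0.30 N m) against its spindle (value of joint wing above 0.25 rad or value of joint wing below -0.25 rad).
It fails at once if the bottle, flask or mortar is moved by more than 20 mm (distance of any of reagent, flask, mortar from where it was at the start of the episode above 0.02 m).
It also fails if it takes over 66 s, if anything falls off the work surface, if the arm or the gripper's body presses on something with over 40 N, if the wrist force passes 120 N, or if a joint passes its speed limit or range.

## Working session

There is one attempt and no reset: what is moved stays moved. The work goes in short steps, Python scripts to look and compute and a tool call to move; the robot and the scene stay as the last step left them, time stands still between calls to the robot, and variables do not carry over. Pictures are saved under pics/ and viewed, about 8 in all and at most 12, crops included, and the job is handed in when it is done.

Besides the shell and the picture viewer there is one more tool, called after "Request:" as a command line: name --pt "numbers of a row" for each row, then --argument value for the rest. step_arm: Moves the arm, as the interface text tells. Its arguments: {"type":"object","properties":{"moves":{"type":"array"},"newtons":{"type":"number"}},"required":["moves"]}

```bash
mkdir -p pics
cat > h.py <<'E'
import numpy as np, cv2
from plant import env
def save(n,img): cv2.imwrite('pics/'+n,img[:,:,::-1])
def cloud(name):
    img,d=env.camera(name); c=env.get_calibration(name); K=c['mtx']; T=c['world_from_camera']
    v,u=np.mgrid[0:d.shape[0],0:d.shape[1]]
    P=np.stack([(u-K[0,2])/K[0,0]*d,-(v-K[1,2])/K[1,1]*d,-d],-1)
    W=P@T[:3,:3].T+T[:3,3]; W[d==0]=np.nan
    return img,W
E
python3 - <<'E'
from h import *
s=env.sense(); print(s)
for n in('scene','top'):
    img,W=cloud(n); save(n+'0.png',img); np.save(n+'0.npy',W)
    c=env.get_calibration(n); print(n,{k:np.round(v,2).tolist() if hasattr(v,'shape') else v for k,v in c.items()})
    hsv=cv2.cvtColor(img,cv2.COLOR_RGB2HSV)
    m=(hsv[...,0]>95)&(hsv[...,0]<130)&(hsv[...,1]>110)&(hsv[...,2]>40)
    k,l,st,ce=cv2.connectedComponentsWithStats(m.astype('uint8'))
    for i in range(1,k):
        if st[i,4]>40:
            p=W[l==i]; print(n,st[i],ce[i].round(1),np.nanmedian(p,0).round(1),np.nanpercentile(p,[3,97],0).round(1).tolist())
a=cv2.imread('pics/scene0.png');
E
```

```text
{'time': 0.0, 'joint_positions': array([65.74613482, 24.44894885,  4.23101425, 92.0547579 , -1.95246542,
       63.64446531, -3.84508368]), 'qvel': array([ 0.06789125, -0.03185547,  0.02202941,  0.04171751, -0.10656773,
       -0.04167025, -0.12310735]), 'joint_torque': array([ 1.21097961e-03, -9.49819636e+01,  3.76189068e+00, -4.63515222e+01,
        1.92290917e-02,  9.96834686e-03, -1.29629434e-04]), 'eef_pos': array([ 182.35426505, -649.40574216,  200.29926302]), 'orientation': array([[ 2.70374853e-01, -9.62755015e-01, -4.68650053e-04],
       [-9.62754222e-01, -2.70375234e-01,  1.24163840e-03],
       [-1.32210497e-03,  1.15487017e-04, -9.99999119e-01]]), 'contact_force': array([ 1.01527655,  0.25458826, -0.25027612]), 'wrist_torque': array([-0.00930206,  0.04482269,  0.01259728]), 'width': 85.36160392525798}
scene {'mtx': [[393.2, 0.0, 277.47], [0.0, 393.2, 212.82], [0.0, 0.0, 1.0]], 'world_from_camera': [[-0.54, -0.73, 0.41, 903.37], [0.84, -0.48, 0.25, 251.79], [0.01, 0.48, 0.88, 658.62], [0.0, 0.0, 0.0, 1.0]]}
scene [  0  58  33  54 935] [10.9 77.4] [ 637.8 -627.7   12.9] [[5
[... 205 characters left out ...]
5 -64.7  68.7] [[541.9, -124.9, 66.9], [650.4, -11.7, 70.9]]
scene [557 374   3  39  81] [558.4 395.8] [653.7 567.5  59.3] [[626.6, 561.6, 56.6], [672.0, 572.7, 61.8]]
top {'mtx': [[496.59, 0.0, 278.55], [0.0, 496.59, 218.1], [0.0, 0.0, 1.0]], 'world_from_camera': [[0.03, 0.99, -0.15, 507.39], [-1.0, 0.02, -0.01, 91.45], [-0.0, 0.15, 0.99, 940.65], [0.0, 0.0, 0.0, 1.0]]}
top [   0  194   34  119 2441] [ 14.8 254.5] [564.1 592.3   5.2] [[472.0, 538.4, 1.6], [666.5, 626.1, 60.8]]
top [ 335  207   79   77 3761] [374.2 244.9] [595.5 -72.7  67.6] [[542.2, -127.3, 64.7], [652.8, -14.3, 70.6]]
top [344 291  18  29 303] [352.5 305.7] [491.1 -24.3 136.5] [[472.4, -35.5, 103.0], [512.8, -15.0, 139.7]]
```

View pics/top0.png

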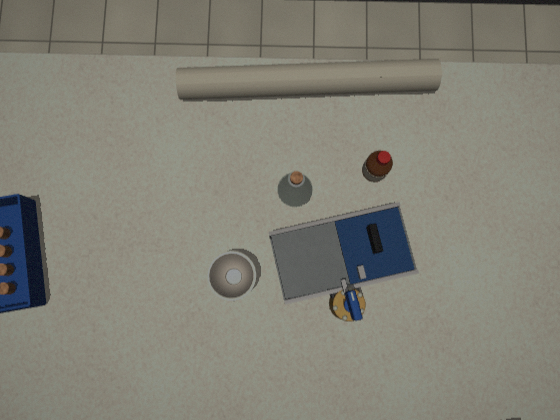

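View pics/scene0.png

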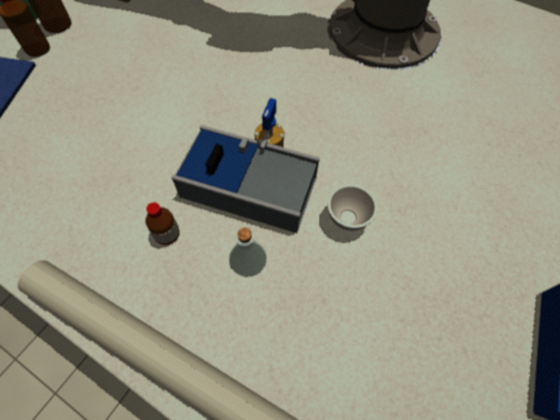

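The top view shows the wing at (352,305) above the brass housing, the tab at (375,238), the white catch at (361,272), the mortar at (233,275), the flask at (295,188) and the bottle at (378,163). The scene view agrees.

Run:
```python
from h import *
def rect(P): 
    r=cv2.minAreaRect(P[:,:2].astype(np.float32)); b=cv2.boxPoints(r); e=b[1]-b[0]; f=b[2]-b[1]
    g=e if np.hypot(*e)>np.hypot(*f) else f
    return np.round(r[0],1),np.round(r[1],1),round(float(np.degrees(np.arctan2(g[1],g[0]))%180),1)
for n in('top','scene'):
    W=np.load(n+'0.npy'); img=cv2.imread(f'pics/{n}0.png')[:,:,::-1]; hsv=cv2.cvtColor(img,cv2.COLOR_RGB2HSV)
    x,y,z=W[...,0],W[...,1],W[...,2]
    near=(np.hypot(x-491,y+23)<45)
    blue=(hsv[...,0]>95)&(hsv[...,0]<130)&(hsv[...,1]>110)
    w=W[near&(z>131)&blue]; print(n,'wing',len(w),np.median(w,0).round(1),rect(w),'pca',np.degrees(np.arctan2(*np.linalg.eigh(np.cov(w[:,:2].T))[1][::-1,1]))%180)
    t=W[(np.hypot(x-590,y+70)<60)&(z>88)&(z<110)]; print('tab',len(t),np.median(t,0).round(1),rect(t))
    l=W[(np.hypot(x-595,y+70)<90)&(z>62)&(z<74)&blue]; print('lid',rect(l))
    c=W[(np.hypot(x-600,y-10)<150)&(z>60)&(z<76)&(x>515)]; print('case',rect(c),np.median(c[:,2]))
    a=W[(near)&(z>70)&(z<100)&~blue]; print('arm/housing',len(a),rect(a))
```

```text
top wing 231 [490.9 -26.  137. ] (array([492.9, -26.1]), array([46.1, 14.1]), 15.9) pca 16.749050065329044
tab 254 [605.5 -67.6  95.2] (array([605.8, -68.4]), array([49.7, 14.9]), 15.1)
lid (array([597. , -70.9]), array([112.8, 115.8]), 104.4)
case (array([607.8, -10.9]), array([255. , 188.1]), 87.7) 67.64421333710163
arm/housing 301 (array([502.6, -26.5]), array([66.9, 65.5]), 36.0)
scene wing 138 [491.3 -22.6 138.1] (array([492.7, -23.7]), array([44.1, 12.5]), 15.8) pca 16.764762931756024
tab 233 [607.  -65.   96.3] (array([604.2, -66.9]), array([50.7, 14.7]), 14.1)
lid (array([593.9, -69.6]), array([114.5, 115.6]), 104.6)
case (array([619.3,  -8.6]), array([211.4, 252.1]), 93.6) 68.64570057819617
arm/housing 467 (array([501.8, -25.2]), array([64.2, 67.3]), 125.1)
```

Request:
step_arm --pt "1 -1 -0.9 0 0" --pt "1 -1 -0.9 0 0" --pt "1 -1 -0.9 0 0" --pt "1 -1 -0.9 0 0" --pt "1 -1 -0.9 0 0" --newtons 40

```text
time: 0.72
eef_pos: [256.7, -495.0, 198.1]
orientation: [[0.267, -0.964, -0.003], [-0.964, -0.267, 0.004], [-0.004, 0.002, -1.0]]
contact_force: [0.3, -1.2, 0.6]
width: 85.4
```

Request:
step_arm --pt "1 -1 -0.9 0 0" --pt "1 -1 -0.9 0 0" --pt "1 -1 -0.9 0 0" --pt "1 -1 -0.9 0 0" --pt "1 -1 -0.9 0 0"

```text
time: 1.35
eef_pos: [333.1, -338.6, 197.6]
orientation: [[0.267, -0.964, -0.004], [-0.964, -0.267, 0.005], [-0.006, 0.003, -1.0]]
contact_force: [0.4, 0.5, 0.2]
width: 85.6
```

Request:
step_arm --pt "1 -1 -0.9 0 0" --pt "1 -1 -0.9 0 0" --pt "1 -1 -0.9 0 0" --pt "1 -1 -0.9 0 0" --pt "1 -1 -0.9 0 0"

```text
time: 1.98
eef_pos: [409.3, -182.5, 197.5]
orientation: [[0.267, -0.964, -0.005], [-0.964, -0.267, 0.005], [-0.006, 0.004, -1.0]]
contact_force: [0.8, -0.7, -0.4]
width: 85.3
```

Request:
step_arm --pt "1 -1 -0.97 0 0" --pt "1 -1 -0.97 0 0" --pt "1 -1 -0.97 0 0" --pt "1 -1 -0.97 0 0" --pt "1 -0.9 -0.8 0 0"

```text
time: 2.6
eef_pos: [490.7, -27.8, 197.3]
orientation: [[0.267, -0.964, -0.006], [-0.964, -0.267, 0.005], [-0.007, 0.005, -1.0]]
contact_force: [0.2, -0.4, 0.0]
width: 85.7
```

```bash
cat >> h.py <<'E'
def wrist_px(P,s,c):  # world point -> wrist fisheye pixel
    H=c['hand_eye']; t=s['orientation'].T@(np.asarray(P)-s['eef_pos']); q=np.linalg.inv(H)@np.r_[t,1]
    v=np.array([q[0],-q[1],-q[2]]); th=np.arctan2(np.hypot(v[0],v[1]),v[2]); ph=np.arctan2(v[1],v[0])
    K=c['mtx']; return K[0,2]+K[0,0]*th*np.cos(ph),K[1,2]+K[1,1]*th*np.sin(ph)
def wcloud(s):
    img,d=env.camera('wrist'); c=env.get_calibration('wrist'); K=c['mtx']; H=c['hand_eye']
    v,u=np.mgrid[0:d.shape[0],0:d.shape[1]]; a=(u-K[0,2])/K[0,0]; b=(v-K[1,2])/K[1,1]; r=np.hypot(a,b)+1e-9
    k=np.tan(np.minimum(r,1.5))/r; P=np.stack([a*k*d,-b*k*d,-d],-1)
    P=P@H[:3,:3].T+H[:3,3]; W=P@s['orientation'].T+s['eef_pos']; W[(d==0)|(r>1.4)]=np.nan
    return img,W
E
python3 - <<'E'
from h import *
s=env.sense(); img,W=wcloud(s); print(s['eef_pos'],s['wrist_torque'])
c=env.get_calibration('wrist'); 
hsv=cv2.cvtColor(img,cv2.COLOR_RGB2HSV); blue=(hsv[...,0]>95)&(hsv[...,0]<130)&(hsv[...,1]>110)
x,y,z=np.moveaxis(W,-1,0)
w=W[(np.hypot(x-492,y+25)<40)&(z>131)&(z<146)&blue]; print(len(w))
if len(w)>20:
    r=cv2.minAreaRect(w[:,:2].astype(np.float32)); print(r,np.median(w,0),np.degrees(np.arctan2(*np.linalg.eigh(np.cov(w[:,:2].T))[1][::-1,1]))%180)
t=W[(np.hypot(x-605,y+67)<45)&(z>88)&(z<104)]
if len(t)>20: print('tab',cv2.minAreaRect(t[:,:2].astype(np.float32)),np.median(t,0))
p=wrist_px([492.8,-25,138],s,c); print(p); o=img.copy(); cv2.circle(o,(int(p[0]),int(p[1])),4,(255,0,0),1); save('w1.png',o)
E
```

```text
[490.67114503 -27.78539122 197.28716581] [-0.02818115 -0.02279268 -0.008796  ]
975
((493.01593017578125, -25.727144241333008), (47.281654357910156, 13.330284118652344), 15.769031524658203) [492.97478345 -26.08895228 138.07638532] 14.809604106237316
tab ((606.6570434570312, -67.8150634765625), (49.66387939453125, 15.201057434082031), 13.912358283996582) [605.94463827 -66.87472297  95.99391489]
(np.float64(283.09708248018757), np.float64(216.02660814767103))
```

View pics/w1.png

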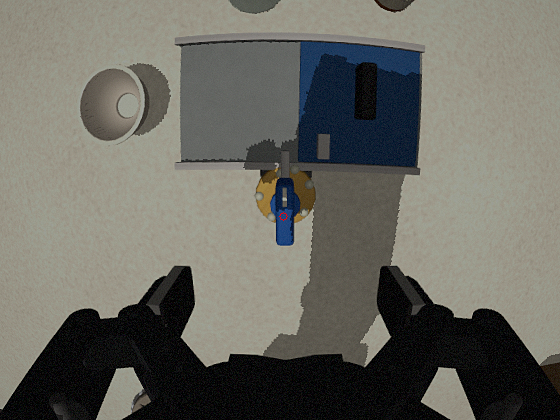

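The wrist view shows the wing at (284,212), aligned with the jaws and with both pads clear of it. I'll descend and close gently.

Request:
step_arm --pt "0.6 -0.05 -0.1 0.9 0" --pt "0.5 0 0 0.9 0" --pt "0.5 0 0 0.9 0" --pt "0.5 0 0 0.9 0" --pt "0.5 0 0 0 0" --newtons 30

```text
time: 3.28
eef_pos: [493.2, -20.6, 104.4]
orientation: [[0.272, -0.962, -0.007], [-0.962, -0.272, 0.007], [-0.008, 0.004, -1.0]]
contact_force: [-0.5, -0.1, 1.0]
width: 42.8
```

Request:
step_arm --pt "0.5 0.2 0.05 -0.05 0" --pt "0.5 0 0 0 0"

```text
time: 3.52
eef_pos: [494.0, -26.4, 107.2]
orientation: [[0.272, -0.962, -0.005], [-0.962, -0.272, 0.007], [-0.008, 0.003, -1.0]]
contact_force: [0.0, -0.2, 0.2]
width: 43.1
```

```bash
cat >> h.py <<'E'
def st():
    s=env.sense(); R=s['orientation']; print('t %.2f'%s['time'],'pos',s['eef_pos'].round(1),'yaw %.2f'%np.degrees(np.arctan2(-R[1,1],-R[0,1])),'tq',s['wrist_torque'].round(3),'F',s['contact_force'].round(1),'w %.1f'%s['width'])
E
python3 -c "
from h import *
for i in range(4): st();env.camera('wrist')"
```

```text
t 3.52 pos [494.  -26.4 107.2] yaw 15.78 tq [ 0.031 -0.022 -0.014] F [ 0.  -0.2  0.2] w 43.1
t 3.58 pos [494.1 -26.1 107.2] yaw 15.79 tq [-0.012  0.004 -0.053] F [-0.1 -0.1 -0.7] w 42.4
t 3.62 pos [494.1 -25.9 107.1] yaw 15.81 tq [ 0.002 -0.016  0.014] F [ 0.5 -0.9  0. ] w 42.6
t 3.67 pos [494.  -25.8 106.9] yaw 15.82 tq [-0.004 -0.003  0.012] F [-0.2  0.2 -0.6] w 42.9
```

Request:
step_arm --pt "0 0 0 0 0" --pt "0 0 0 0 0" --pt "0 0 0 0 0" --pt "0 0 0 0 0" --newtons 30

```text
time: 4.22
eef_pos: [494.0, -25.5, 107.2]
orientation: [[0.273, -0.962, -0.005], [-0.962, -0.273, 0.007], [-0.008, 0.003, -1.0]]
contact_force: [-0.4, 0.7, 1.2]
width: 11.0
```

```bash
cat >> h.py <<'E'
def tq(n=3):
    a=[]
    for i in range(n): env.camera('wrist'); a.append(env.sense()['wrist_torque'][2])
    st(); print('tz %.3f +- %.3f'%(np.mean(a),np.std(a)/n**.5))
E
python3 -c "
from h import *
tq(4)"
```

```text
t 4.42 pos [494.  -25.5 107.2] yaw 15.84 tq [0.013 0.078 0.039] F [-0.1 -0.3  1.1] w 10.8
tz 0.002 +- 0.012
```

Request:
step_arm --pt "0 0 0 0 -0.5" --pt "0 0 0 0 -0.5" --pt "0 0 0 0 0"

```text
time: 4.8
eef_pos: [493.9, -25.4, 107.1]
orientation: [[0.407, -0.913, -0.005], [-0.913, -0.407, 0.007], [-0.009, 0.002, -1.0]]
contact_force: [-0.6, 0.3, 1.5]
width: 11.0
```

```bash
python3 -c "
from h import *
tq(6)"
```

```text
t 5.10 pos [494.  -25.4 107.2] yaw 24.00 tq [ 0.062  0.149 -0.066] F [-0.8 -0.2  0.5] w 11.2
tz -0.071 +- 0.009
```

Request:
step_arm --pt "0 0 0 0 -0.4" --pt "0 0 0 0 0"

```text
time: 5.35
eef_pos: [494.0, -25.4, 107.2]
orientation: [[0.457, -0.89, -0.005], [-0.89, -0.457, 0.007], [-0.009, 0.001, -1.0]]
contact_force: [-0.7, 0.6, 1.6]
width: 11.1
```

```bash
python3 -c "
from h import *
tq(6)"
```

```text
t 5.65 pos [493.9 -25.3 107.2] yaw 27.18 tq [ 0.027  0.143 -0.123] F [-0.3 -0.1  1.3] w 10.8
tz -0.118 +- 0.015
```

Request:
step_arm --pt "0 0 0 0 -0.2" --pt "0 0 0 0 0"

```text
time: 5.9
eef_pos: [494.0, -25.3, 107.2]
orientation: [[0.483, -0.876, -0.005], [-0.876, -0.483, 0.007], [-0.009, 0.001, -1.0]]
contact_force: [-0.6, -0.2, 2.0]
width: 11.2
```

```bash
python3 -c "
from h import *
tq(6)"
```

```text
t 6.20 pos [493.9 -25.3 107.2] yaw 28.84 tq [ 0.073  0.093 -0.119] F [0.  0.4 0.1] w 10.8
tz -0.132 +- 0.008
```

Request:
step_arm --pt "0 0 0 0 0.9" --pt "0 0 0 0 0.9" --pt "0 0 0 0 0.9" --pt "0 0 0 0 0.9" --pt "0 0 0 0 0"

```text
time: 6.82
eef_pos: [494.1, -25.8, 107.2]
orientation: [[-0.013, -1.0, -0.005], [-1.0, 0.013, 0.006], [-0.006, 0.005, -1.0]]
contact_force: [0.1, -1.1, 1.0]
width: 11.2
```

```bash
python3 -c "
from h import *
tq(4)"
```

```text
t 7.03 pos [494.1 -25.8 107.2] yaw -0.67 tq [-0.225  0.157  0.027] F [-0.3 -1.1  1.1] w 11.4
tz 0.056 +- 0.014
```

Request:
step_arm --pt "0 0 0 0 0.8" --pt "0 0 0 0 0"

```text
time: 7.28
eef_pos: [494.1, -26.0, 107.2]
orientation: [[-0.122, -0.993, -0.005], [-0.993, 0.122, 0.006], [-0.006, 0.006, -1.0]]
contact_force: [-0.6, -0.1, 1.8]
width: 11.6
```

```bash
python3 -c "
from h import *
tq(6)"
```

```text
t 7.58 pos [494.1 -25.9 107.2] yaw -7.01 tq [-0.215  0.163  0.108] F [-0.5 -1.1  1.3] w 10.9
tz 0.066 +- 0.011
```

Request:
step_arm --pt "0 0 0 0 0.4" --pt "0 0 0 0 0"

```text
time: 7.82
eef_pos: [494.1, -26.0, 107.2]
orientation: [[-0.176, -0.984, -0.005], [-0.984, 0.176, 0.007], [-0.006, 0.006, -1.0]]
contact_force: [-1.2, -1.1, 1.4]
width: 10.8
```

```bash
python3 -c "
from h import *
tq(6)"
```

```text
t 8.12 pos [494.1 -26.  107.2] yaw -10.17 tq [-0.203  0.131  0.121] F [-0.1 -0.3  2.4] w 10.9
tz 0.111 +- 0.006
```

Request:
step_arm --pt "0 0 0 0 -1" --pt "0 0 0 0 -1" --pt "0 0 0 0 -1" --pt "0 0 0 0 -1"

```text
time: 8.62
eef_pos: [494.0, -25.4, 107.2]
orientation: [[0.388, -0.921, -0.005], [-0.921, -0.388, 0.007], [-0.009, 0.002, -1.0]]
contact_force: [-0.8, 0.9, 1.9]
width: 11.0
```

Request:
step_arm --pt "0 0 0 0 -0.7" --pt "0 0 0 0 0" --pt "0 0 0 0 0"

```text
time: 9.0
eef_pos: [493.9, -25.3, 107.2]
orientation: [[0.478, -0.878, -0.005], [-0.878, -0.478, 0.008], [-0.009, 0.001, -1.0]]
contact_force: [-0.1, -0.2, 1.8]
width: 11.1
```

```bash
python3 -c "
from h import *
tq(4)"
```

```text
t 9.20 pos [494.  -25.3 107.2] yaw 28.64 tq [-0.093  0.101 -0.132] F [-1.1 -0.4  2.5] w 11.2
tz -0.123 +- 0.004
```

Repeatable. I'll keep rocking.

Request:
step_arm --pt "0 0 0 0 1" --pt "0 0 0 0 1" --pt "0 0 0 0 1" --pt "0 0 0 0 1"

```text
time: 9.7
eef_pos: [494.1, -25.7, 107.2]
orientation: [[-0.077, -0.997, -0.005], [-0.997, 0.077, 0.007], [-0.007, 0.005, -1.0]]
contact_force: [-0.8, -2.8, 0.5]
width: 11.3
```

Request:
step_arm --pt "0 0 0 0 0.8" --pt "0 0 0 0 0" --pt "0 0 0 0 0"

```text
time: 10.07
eef_pos: [494.1, -25.9, 107.2]
orientation: [[-0.19, -0.982, -0.005], [-0.982, 0.19, 0.006], [-0.005, 0.006, -1.0]]
contact_force: [-0.4, -1.7, 1.4]
width: 11.2
```

```bash
python3 -c "
from h import *
tq(4)"
```

```text
t 10.28 pos [494.1 -26.  107.2] yaw -11.02 tq [-0.299  0.158  0.077] F [-0.2 -1.1  0.7] w 10.9
tz 0.113 +- 0.013
```

Request:
step_arm --pt "0 0 0 0 -1" --pt "0 0 0 0 -1" --pt "0 0 0 0 -1" --pt "0 0 0 0 -1"

```text
time: 10.78
eef_pos: [494.0, -25.5, 107.1]
orientation: [[0.375, -0.927, -0.005], [-0.927, -0.375, 0.007], [-0.008, 0.002, -1.0]]
contact_force: [-0.8, 1.0, 1.0]
width: 11.0
```

Request:
step_arm --pt "0 0 0 0 -0.8" --pt "0 0 0 0 0" --pt "0 0 0 0 0"

```text
time: 11.15
eef_pos: [494.0, -25.2, 107.1]
orientation: [[0.478, -0.878, -0.005], [-0.878, -0.478, 0.008], [-0.009, 0.001, -1.0]]
contact_force: [-0.9, -0.2, 1.7]
width: 11.0
```

```bash
python3 -c "
from h import *
tq(4)"
```

```text
t 11.35 pos [494.  -25.1 107.1] yaw 28.67 tq [-0.012  0.193 -0.043] F [-1.1  0.1  1.6] w 11.0
tz -0.051 +- 0.011
```

Torque dropped to friction level at the same angle, so it has possibly broken free. I'll probe 4° further.

Request:
step_arm --pt "0 0 0 0 -0.5" --pt "0 0 0 0 0"

```text
time: 11.6
eef_pos: [494.0, -25.0, 107.2]
orientation: [[0.54, -0.842, -0.005], [-0.842, -0.54, 0.008], [-0.009, 0.0, -1.0]]
contact_force: [-0.5, -0.2, 2.0]
width: 11.4
```

```bash
python3 -c "
from h import *
tq(5)"
```

```text
t 11.85 pos [494.  -25.  107.2] yaw 32.65 tq [ 0.005  0.196 -0.081] F [-0.5  0.6  0.5] w 11.0
tz -0.075 +- 0.006
```

Request:
step_arm --pt "0 0 0 0 -0.5" --pt "0 0 0 0 0"

```text
time: 12.1
eef_pos: [493.9, -25.0, 107.2]
orientation: [[0.597, -0.803, -0.005], [-0.802, -0.597, 0.008], [-0.009, -0.0, -1.0]]
contact_force: [-0.7, 0.6, 1.2]
width: 10.8
```

```bash
python3 -c "
from h import *
tq(5)"
```

```text
t 12.35 pos [493.9 -25.  107.2] yaw 36.62 tq [-0.01   0.277 -0.083] F [-1.4 -0.5  1.2] w 11.1
tz -0.052 +- 0.008
```

Request:
step_arm --pt "0 0 0 0 -0.9" --pt "0 0 0 0 -0.9" --pt "0 0 0 0 -0.9" --pt "0 0 0 0 -0.9" --pt "0 0 0 0 -0.9"

```text
time: 12.98
eef_pos: [493.2, -24.4, 107.1]
orientation: [[0.959, -0.284, -0.006], [-0.284, -0.959, 0.008], [-0.008, -0.005, -1.0]]
contact_force: [-3.6, -0.1, 3.1]
width: 11.2
```

```bash
python3 -c "
from h import *
tq(5)"
```

```text
t 13.22 pos [493.2 -24.4 107.1] yaw 73.12 tq [ 0.239  0.747 -0.084] F [-3.1  0.2  3.4] w 10.9
tz -0.066 +- 0.010
```

Request:
step_arm --pt "0 0.03 0 0 -0.6" --pt "0 0 0 0 0"

```text
time: 13.48
eef_pos: [493.3, -24.4, 107.0]
orientation: [[0.977, -0.212, -0.008], [-0.212, -0.977, 0.007], [-0.009, -0.006, -1.0]]
contact_force: [-4.9, 0.3, 5.4]
width: 11.4
```

```bash
python3 -c "
from h import *
tq(5)"
```

```text
t 13.72 pos [493.3 -24.4 107.1] yaw 77.71 tq [ 0.284  1.019 -0.02 ] F [-5.6  0.3  4.8] w 11.0
tz -0.041 +- 0.010
```

Request:
step_arm --pt "0 -0.03 0 0 -0.4" --pt "0 0 0 0 0"

```text
time: 13.98
eef_pos: [492.8, -24.3, 107.2]
orientation: [[0.987, -0.162, -0.007], [-0.162, -0.987, 0.007], [-0.008, -0.006, -1.0]]
contact_force: [-1.6, 0.2, 1.5]
width: 11.2
```

```bash
python3 -c "
from h import *
tq(6)"
```

```text
t 14.28 pos [492.7 -24.3 107.2] yaw 80.76 tq [-0.008  0.249 -0.138] F [-1.4  0.4  2.2] w 11.0
tz -0.116 +- 0.011
```

Torque now rises past friction, so the latch is at its counter-clockwise stop. Releasing and rising.

Request:
step_arm --pt "0.5 0 0 0 0" --pt "0.5 0 0 0 0" --pt "0.5 0 0 0 0" --pt "0.5 0 0 -0.8 0" --pt "0.5 0 0 -1 0"

```text
time: 14.9
eef_pos: [492.1, -24.4, 151.5]
orientation: [[0.987, -0.161, -0.01], [-0.161, -0.987, 0.008], [-0.011, -0.006, -1.0]]
contact_force: [-0.5, 0.1, 0.5]
width: 42.7
```

Request:
step_arm --pt "0.5 0 0 -1 0" --pt "0.5 0 0 -0.8 1" --pt "0.5 0 0 0 1" --pt "0.5 0 0 0 1" --pt "0.5 0 0 0 1"

```text
time: 15.52
eef_pos: [493.5, -24.9, 200.1]
orientation: [[0.74, -0.672, -0.007], [-0.672, -0.74, 0.008], [-0.01, -0.001, -1.0]]
contact_force: [0.3, -0.1, 0.1]
width: 42.5
```

Run:
```python
from h import *
st()
s=env.sense(); img,W=wcloud(s); save('w2.png',img)
hsv=cv2.cvtColor(img,cv2.COLOR_RGB2HSV); blue=(hsv[...,0]>95)&(hsv[...,0]<130)&(hsv[...,1]>110)
x,y,z=np.moveaxis(W,-1,0)
w=W[(np.hypot(x-493,y+25)<40)&(z>131)&(z<146)&blue]; print(len(w),cv2.minAreaRect(w[:,:2].astype(np.float32)))
t=W[(np.hypot(x-605,y+67)<45)&(z>88)&(z<104)]
print('tab',cv2.minAreaRect(t[:,:2].astype(np.float32)),np.median(t,0),s['joint_positions'].round(1))
```

```text
t 15.53 pos [493.5 -24.9 200.1] yaw 47.76 tq [ 0.036 -0.004 -0.064] F [ 0.3 -0.1  0.1] w 42.5
990 ((492.9923095703125, -25.587982177734375), (46.80674743652344, 13.955047607421875), 74.58817291259766)
tab ((606.7321166992188, -67.41116333007812), (50.40297317504883, 14.727582931518555), 13.95191764831543) [605.95017547 -66.38090842  95.85035316] [ 25.7  10.2 -33.1 112.8   5.9  59.  -52.3]
```

View pics/w2.png

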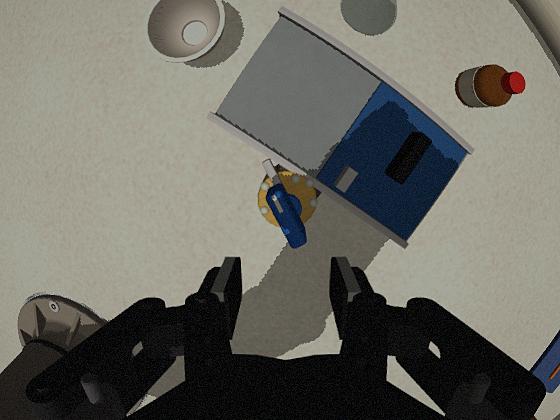

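Wing is now at 74.6°, i.e. latch ≈1.05 rad; the arm at (268,165) is clear of the white catch at (346,180), and the tab at (408,157) has not moved. Next I'll take the tab.

Request:
step_arm --pt "0.5 0 0 0 1" --pt "0.5 0 0 0 1" --pt "0.5 0 0 0 1" --pt "0.5 0 0 0 1" --pt "0.5 0 0 0 0"

```text
time: 16.2
eef_pos: [493.4, -24.8, 199.9]
orientation: [[0.26, -0.966, -0.007], [-0.966, -0.26, 0.007], [-0.009, 0.005, -1.0]]
contact_force: [0.3, 0.4, -0.0]
width: 42.5
```

Request:
step_arm --pt "0.5 0.7 -0.98 0 0" --pt "0.5 0.7 -0.98 0 0" --pt "0.5 0.7 -0.98 0 0" --pt "0.5 0.7 -0.98 0 0.1" --pt "0.5 0 0 0 0"

```text
time: 16.82
eef_pos: [609.8, -67.3, 198.5]
orientation: [[0.273, -0.962, -0.007], [-0.962, -0.273, 0.007], [-0.009, 0.004, -1.0]]
contact_force: [-0.5, -0.6, -0.6]
width: 42.8
```

Request:
step_arm --pt "0.5 0 0 1 0" --pt "0.5 0 0 1 0" --pt "0.5 0 0 1 0" --pt "0.5 0 0 0.4 0" --pt "0.5 0 0 0 0"

```text
time: 17.45
eef_pos: [607.4, -65.3, 112.0]
orientation: [[0.29, -0.957, -0.007], [-0.957, -0.291, 0.008], [-0.01, 0.004, -1.0]]
contact_force: [-0.4, 0.2, 0.6]
width: 42.6
```

Request:
step_arm --pt "0.5 0.06 0.02 0.6 0.3" --pt "0.5 0 0 0.6 0" --pt "0.5 0 0 0 0"

```text
time: 17.82
eef_pos: [608.4, -66.5, 83.9]
orientation: [[0.253, -0.967, -0.003], [-0.967, -0.253, 0.008], [-0.008, 0.001, -1.0]]
contact_force: [0.2, -0.3, -0.5]
width: 42.6
```

Request:
step_arm --pt "0 0 0 0 0" --pt "0 0 0 0 0" --pt "0 0 0 0 0" --pt "0 0 0 0 0"

```text
time: 18.32
eef_pos: [609.5, -66.4, 85.7]
orientation: [[0.255, -0.967, -0.001], [-0.967, -0.255, 0.007], [-0.008, -0.001, -1.0]]
contact_force: [-0.3, -0.4, -0.5]
width: 0.3
```

Closed on nothing (width 0.3). I need to look.

Run:
```python
from h import *
st()
a,_=env.camera('scene'); b,_=env.camera('wrist')
a=cv2.resize(a[70:230,140:340],(500,400),interpolation=cv2.INTER_CUBIC)
b=b[60:420,140:420]; b=cv2.resize(b,(300,400))
save('c3.png',np.hstack([a,b]))
```

```text
t 18.32 pos [609.5 -66.4  85.7] yaw 14.75 tq [-0.02  -0.026 -0.018] F [-0.3 -0.4 -0.5] w 0.3
```

View pics/c3.png

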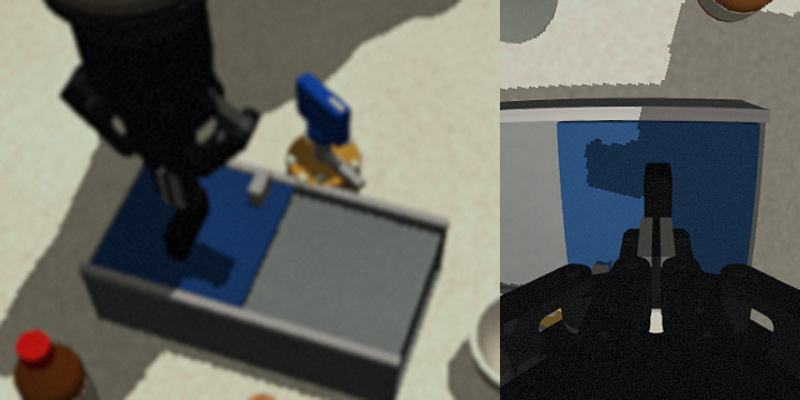

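The crop shows the shut fingertips over the tab at about (180,230), apparently too high to grip it. The lid hasn't moved. I'll reopen, go lower and re-grip.

Request:
step_arm --pt "0.5 0 0 0 0" --pt "0.5 0 0 0 0" --pt "0.5 0 0 0 0" --pt "0.5 0 0.12 0.38 0" --pt "0.5 0 0 0 0"

```text
time: 19.05
eef_pos: [606.1, -67.2, 75.2]
orientation: [[0.255, -0.967, -0.002], [-0.967, -0.255, 0.008], [-0.008, -0.0, -1.0]]
contact_force: [-0.7, 0.4, 0.3]
width: 43.0
```

Request:
step_arm --pt "0 0 0 0 0" --pt "0 0 0 0 0" --pt "0 0 0 0 0" --pt "0 0 0 0 0"

```text
time: 19.55
eef_pos: [606.2, -67.1, 75.2]
orientation: [[0.255, -0.967, -0.002], [-0.967, -0.255, 0.008], [-0.008, -0.0, -1.0]]
contact_force: [-0.3, 0.4, -0.2]
width: 0.2
```

```bash
python3 -c "
from h import *
st()"
```

```text
t 19.55 pos [606.2 -67.1  75.2] yaw 14.75 tq [-0.005 -0.005  0.008] F [-0.3  0.4 -0.2] w 0.2
```

Run:
```python
from h import *
s=env.sense(); img,W=wcloud(s); c=env.get_calibration('wrist'); st()
o=cv2.resize(img,None,fx=1,fy=1).copy()
u=np.array([.969,.247]);v=np.array([-.247,.969]);C=np.array([606.3,-67.5])
for a in(-25,25):
  for b in(-7,7):
    p=wrist_px([*(C+a*u+b*v),96],s,c); cv2.circle(o,tuple(int(q) for q in p),2,(255,0,0),-1)
p=wrist_px(s['eef_pos'],s,c); cv2.circle(o,tuple(int(q) for q in p),3,(0,255,0),-1); print(p)
b=o[150:420,160:400]; b=cv2.resize(b,None,fx=1.6,fy=1.6,interpolation=cv2.INTER_CUBIC)
a,Ws=cloud('scene'); a=cv2.resize(a[90:190,160:260],(400,432),interpolation=cv2.INTER_CUBIC)
save('c4.png',np.hstack([a,b[:432]]))
```

```text
t 19.60 pos [606.2 -67.2  75.3] yaw 14.75 tq [0.002 0.011 0.037] F [-0.6  0.   0.2] w 0.1
(np.float64(285.24901990173475), np.float64(249.82526613054227))
```

View pics/c4.png

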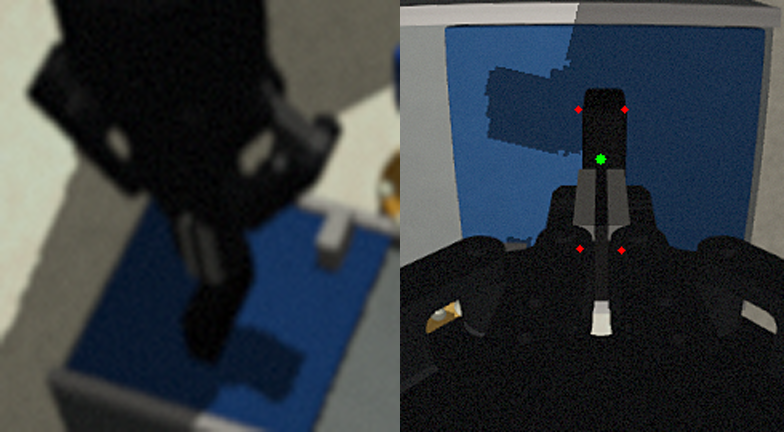

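The wrist view shows shut pads at about y=170–230 in the crop, with the tab's +x end still ahead of them. I'll settle finger against tab with the depth data.

Run:
```python
from h import *
s=env.sense(); u=np.array([.969,.247]);v=np.array([-.247,.969]);C=np.array([606.3,-67.5])
for n in('scene','top','wrist'):
    img,W=wcloud(s) if n=='wrist' else cloud(n)
    P=W.reshape(-1,3); I=img.reshape(-1,3); a=(P[:,:2]-C)@u; b=(P[:,:2]-C)@v; z=P[:,2]
    m=(abs(a)<50)&(abs(b)<22)&(z>72)&(z<135)
    print(n,m.sum())
    for lo in range(-50,50,6):
        k=m&(a>=lo)&(a<lo+6)
        if k.sum()>3: print(lo,k.sum(),'z',np.percentile(z[k],[5,50,95]).round(0),'b',np.percentile(b[k],[5,50,95]).round(0),'rgb',np.median(I[k],0))
    m2=m&(z<98)&(z>90); 
    if n!='wrist': print('tabtop a range',np.percentile(a[m2],[2,98]).round(1))
```

```text
scene 413
-26 17 z [75. 86. 97.] b [6. 7. 8.] rgb [ 9. 20. 37.]
-20 15 z [75. 84. 97.] b [7. 7. 8.] rgb [5. 4. 6.]
-14 16 z [ 74.  88. 103.] b [ 7.  7. 10.] rgb [5.5 5.  5.5]
-8 33 z [ 75.  96. 132.] b [ 5.  8. 15.] rgb [6. 5. 7.]
-2 54 z [ 79.  97. 132.] b [-8.  7. 15.] rgb [8.  8.5 9. ]
4 150 z [ 86. 119. 134.] b [-10.   4.  12.] rgb [21.5 22.  21. ]
10 37 z [76. 95. 98.] b [-5.  5.  8.] rgb [3. 4. 4.]
16 51 z [74. 94. 98.] b [-4.  3.  8.] rgb [4. 5. 5.]
22 39 z [74. 85. 96.] b [-4.  2.  7.] rgb [3. 4. 5.]
tabtop a range [-22.8  23.1]
top 81
-26 36 z [77. 94. 97.] b [-5.  2.  6.] rgb [22.  24.5 27. ]
-20 25 z [78. 95. 97.] b [-0.  4.  6.] rgb [21. 20. 22.]
-14 16 z [ 76.  93. 111.] b [2. 6. 7.] rgb [19.5 22.  24. ]
tabtop a range [-25.3 -10.2]
wrist 2788
4 922 z [ 96. 122. 134.] b [-13.  -0.  13.] rgb [17. 17. 18.]
10 1064 z [ 96. 118. 133.] b [-6. -0.  6.] rgb [58. 57. 53.]
16 321 z [95. 96. 98.] b [-7. -1.  5.] rgb [17. 16. 17.]
22 481 z [74. 92. 97.] b [-7. -1.  5.] rgb [12. 11. 12.]
```

Request:
step_arm --pt "0 -0.3 0 0 0" --pt "0 -0.3 0 0 0" --pt "0 0 0 0 0"

```text
time: 20.18
eef_pos: [601.9, -51.1, 75.3]
orientation: [[0.255, -0.967, -0.002], [-0.967, -0.255, 0.008], [-0.008, -0.0, -1.0]]
contact_force: [1.0, -0.4, 0.5]
width: 0.3
```

```bash
cat >> h.py <<'E'
u=np.array([.969,.247]);v=np.array([-.247,.969]);C=np.array([606.3,-67.5])
def tab():
    s=env.sense(); img,W=wcloud(s); P=W.reshape(-1,3); a=(P[:,:2]-C)@u; b=(P[:,:2]-C)@v; z=P[:,2]
    m=(a>17)&(a<26)&(abs(b-40)<70)&(z>90)&(z<101); print('tab b',m.sum(),np.percentile(b[m],[3,50,97]).round(1),'tcp a,b',((s['eef_pos'][:2]-C)@u).round(1),((s['eef_pos'][:2]-C)@v).round(1)); st(); return img
E
python3 -c "
from h import *
tab()"
```

```text
tab b 531 [-6.9 -0.3  6.1] tcp a,b -0.2 17.0
t 20.23 pos [602.  -51.5  75.3] yaw 14.76 tq [-0.029 -0.01  -0.015] F [-0.5  0.2  0.9] w 0.2
```

Run:
```python
from h import *
for n in('scene','top'):
    img,W=cloud(n); P=W.reshape(-1,3); a=(P[:,:2]-C)@u; b=(P[:,:2]-C)@v; z=P[:,2]
    m=(abs(a)<18)&(b>9)&(b<30)&(z>70)&(z<160); print(n,m.sum(),np.percentile(z[m],[0,2,5,10,25,50]).round(1) if m.sum() else '')
    if n=='scene':
        c=env.get_calibration(n);K=c['mtx'];T=np.linalg.inv(c['world_from_camera'])
        o=cv2.resize(img[80:190,150:290],None,fx=5,fy=5,interpolation=cv2.INTER_CUBIC)
        e=env.sense()['eef_pos']
        for dz,col in((0,(0,255,0)),(20,(255,0,0)),(40,(255,255,0))):
            q=T@np.r_[e+[0,0,dz],1]; p=(K[0,2]-K[0,0]*q[0]/q[2],K[1,2]+K[1,1]*q[1]/q[2]); cv2.circle(o,(int((p[0]-150)*5),int((p[1]-80)*5)),4,col,-1)
        save('c5.png',o)
```

```text
scene 234 [ 70.   70.1  70.7 109.8 119.5 133.8]
top 4 [70.1 70.1 70.1 70.1 70.2 70.4]
```

View pics/c5.png

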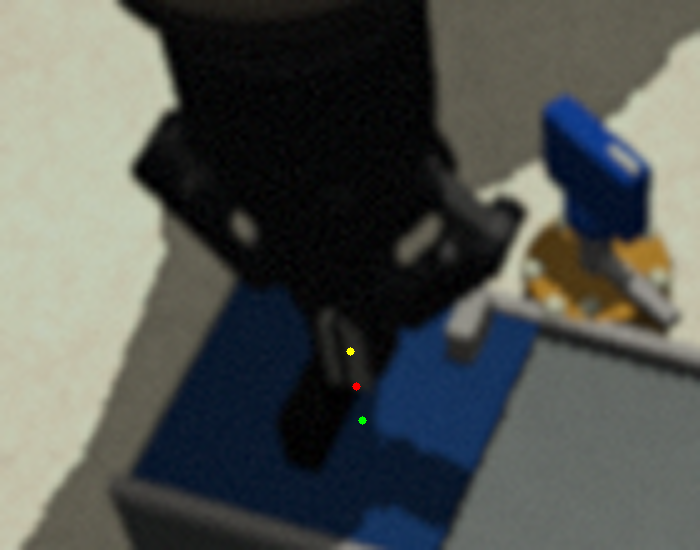

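The green dot (reported TCP) lies about 20 mm below the visible fingertips, which end near the red dot at z≈96. So the fingers only skimmed over the tab top. I'll re-centre and descend about 18 mm more.

Request:
step_arm --pt "0.5 0.34 0 0 0" --pt "0.5 0.34 0 0 0" --pt "0.5 0 0 0 0" --pt "0.5 0 0 0 0"

```text
time: 20.82
eef_pos: [606.8, -71.1, 75.0]
orientation: [[0.252, -0.968, -0.002], [-0.968, -0.252, 0.007], [-0.007, -0.0, -1.0]]
contact_force: [0.8, 0.2, -0.3]
width: 42.9
```

Request:
step_arm --pt "0.5 0 0 0.4 0" --pt "0.5 0 0 0.3 0" --pt "0.5 0 0 0 0"

```text
time: 21.2
eef_pos: [606.4, -70.5, 55.8]
orientation: [[0.253, -0.968, -0.002], [-0.967, -0.253, 0.007], [-0.008, 0.0, -1.0]]
contact_force: [0.8, -0.1, -0.0]
width: 42.6
```

```bash
python3 -c "
from h import *
tab()"
```

```text
tab b 689 [-7.1 -0.9  5.6] tcp a,b -0.6 -3.0
t 21.25 pos [606.6 -70.5  56.2] yaw 14.64 tq [-0.016 -0.    -0.064] F [-0.5 -0.6  0.4] w 42.8
```

Request:
step_arm --pt "0.5 -0.09 0 0 0" --pt "0 0 0 0 0" --pt "0 0 0 0 0" --pt "0 0 0 0 0" --pt "0 0 0 0 0"

```text
time: 21.88
eef_pos: [606.2, -67.8, 56.7]
orientation: [[0.253, -0.967, -0.001], [-0.967, -0.253, 0.007], [-0.008, -0.001, -1.0]]
contact_force: [0.1, 0.5, -1.4]
width: 12.7
```

Gripped (12.7 mm). Sliding it open.

Request:
step_arm --pt "0 -0.4 0 0 0" --pt "0 -0.5 0 0 0" --pt "0 -0.5 0 0 0" --pt "0 -0.5 0 0 0" --pt "0 -0.5 0 0 0"

```text
time: 22.5
eef_pos: [590.5, -6.7, 56.8]
orientation: [[0.252, -0.968, -0.0], [-0.968, -0.252, 0.007], [-0.007, -0.001, -1.0]]
contact_force: [5.2, -1.7, -8.1]
width: 13.2
```

```bash
python3 -c "
from h import *
tab()"
```

```text
tab b 669 [56.1 62.3 68.9] tcp a,b -0.3 62.9
t 22.55 pos [589.9  -4.5  56.8] yaw 14.73 tq [-0.054 -0.649 -0.139] F [ 2.3  1.9 -9. ] w 12.9
```

Request:
step_arm --pt "0 -0.3 0 0 0" --pt "0 -0.3 0 0 0" --pt "0 -0.1 0 0 0" --pt "0 -0.08 0 0 0" --pt "0 0 0 0 0"

```text
time: 23.18
eef_pos: [586.3, 9.5, 56.8]
orientation: [[0.25, -0.968, 0.001], [-0.968, -0.25, 0.002], [-0.001, -0.002, -1.0]]
contact_force: [2.7, 2.6, -5.4]
width: 12.9
```

```bash
python3 -c "
from h import *
tab()"
```

```text
tab b 674 [72.9 79.1 85.7] tcp a,b -0.3 79.5
t 23.23 pos [586.3   9.5  56.8] yaw 14.48 tq [-0.607 -1.043  0.017] F [ 4.5 -3.  -6.4] w 12.9
```

Lid travel about 80 mm. Releasing and rising.

Request:
step_arm --pt "0.5 0 0 0 0" --pt "0.5 0 0 0 0" --pt "0.5 0 0 0 0" --pt "0.5 0 0 -0.6 0" --pt "0.5 0 0 -1 0"

```text
time: 23.85
eef_pos: [584.7, 10.6, 98.0]
orientation: [[0.251, -0.968, -0.002], [-0.968, -0.251, 0.002], [-0.003, 0.001, -1.0]]
contact_force: [-0.1, -0.1, -0.3]
width: 42.7
```

Request:
step_arm --pt "0.5 0 0 -1 0" --pt "0.5 0 0 -1 0" --pt "0.5 0 0 -1 0" --pt "0.5 0 0 -1 0" --pt "0.5 0 0 -0.5 0"

```text
time: 24.48
eef_pos: [585.3, 11.1, 220.7]
orientation: [[0.252, -0.968, 0.003], [-0.968, -0.252, 0.003], [-0.002, -0.004, -1.0]]
contact_force: [0.3, -0.2, 0.0]
width: 42.6
```

Request:
step_arm --pt "0.5 0 0 -0.5 0" --pt "0.5 0 0 0 0" --pt "0.5 0 0 0 0"

```text
time: 24.85
eef_pos: [585.0, 11.1, 234.0]
orientation: [[0.252, -0.968, 0.003], [-0.968, -0.252, 0.003], [-0.002, -0.004, -1.0]]
contact_force: [-0.3, 0.1, -0.8]
width: 42.7
```

Run:
```python
from h import *
img=tab(); s=env.sense()
img,W=wcloud(s); save('w6.png',img)
hsv=cv2.cvtColor(img,cv2.COLOR_RGB2HSV); blue=(hsv[...,0]>95)&(hsv[...,0]<130)&(hsv[...,1]>110)
x,y,z=np.moveaxis(W,-1,0)
w=W[(np.hypot(x-493,y+25)<40)&(z>131)&(z<146)&blue]; print(len(w),cv2.minAreaRect(w[:,:2].astype(np.float32)) if len(w) else '')
a,_=cloud('scene'); save('s6.png',a)
```

```text
tab b 134 [72.6 79.4 86.2] tcp a,b -1.2 81.4
t 24.90 pos [585.1  11.1 234. ] yaw 14.61 tq [ 0.012  0.013 -0.007] F [ 0.2 -0.8  0.3] w 42.8
616 ((493.9078674316406, -25.362010955810547), (46.46284103393555, 13.765508651733398), 74.81122589111328)
```

View pics/s6.png

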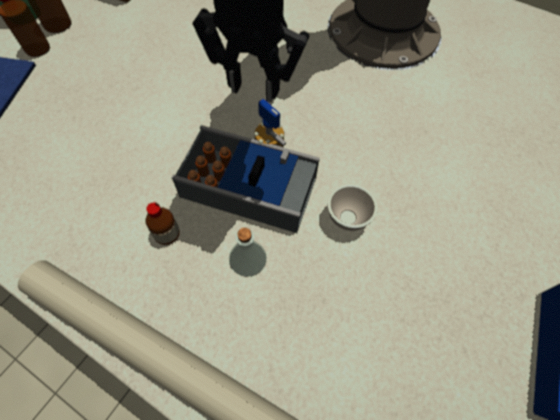

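The scene view shows the lid open with the vials exposed at (205,165). The wing is turned, the hand is clear, and the bottle (160,222), flask (247,255) and mortar (350,205) are in their first places. Handing in.

```bash
python3 -c "
from h import *
env.close_job(); st()"
```

```text
the job is handed in; nothing more can be done
the job is handed in; nothing more can be done
```

The knob broke free, the latch is turned fully open and the lid is slid fully open. I handed the job in at about 25 s of the 66 s allowed. `env.close_job()` reports no verdict, so what follows rests on my own last checks.

**Knob:** I gripped the wing and rocked it between its two binding points. At each end I stopped at about 0.11–0.13 N m, against a limit of 0.30. After four reversals the torque fell to friction level, and I turned it counter-clockwise to its stop.

**Lid:** I took the tab, slid the lid open, let go and raised the hand clear.

**Last checks:**
- **Latch:** the wing stood at 74.8° against about 14.5° for the case, so the latch is at about 1.05 rad.
- **Lid:** the tab had moved about 80 mm.
- **Hand:** the contact force was near zero.
- **Bottle, flask and mortar:** they looked unmoved in the scene picture; I did not measure them again.

**Disagreements:**
- **Fingertip height:** the visible fingertips were about 20 mm above the reported TCP. Because of this, my first two closings on the tab went over its top and gripped nothing, without touching the lid. The third, lower one held.
- **Width reading:** the gripper read 11–13 mm on parts that are 14 mm thick.

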